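# Cap the specimen jar and close its shipping carton

## Task

The specimen jar with the red cap has to go off to the lab: press its red press-on cap fully home where the jar stands, then set the jar upright on the floor of the open cardboard carton without dropping it. Then fold down the two short end flaps, and after them the long lid over the top, until all three lie flat and the carton is closed. Leave the blue-capped jar, the vial, the pump bottle and the kidney dish where they stand.

Things in the scene. Friction and masses are not known exactly. Their poses are not given: they have to be found in the camera images.
- jar: white specimen jar with a cream label and a RED cap; body 42 mm diameter, 55 mm tall to the shoulder; loose, stands upright, about 80 g with its cap (mass varies). Origin: centre of its underside, z up along the jar. Take it by the body from above, fingers about 40 mm above its underside
- red_cap (a joint): height of the red cap (44 mm diameter, 16 mm tall, ribbed rim) above its closed position on the jar, in m: 0 = fully home, skirt on the shoulder and cap top 71 mm above the jar's underside; starts 5 to 7.5 mm raised. A tight sliding fit: moves down only under about 5 N pressed along the jar's axis, hits a firm stop when home, and stays where it is left
- red_cap_top (a point): centre of the top face of the red cap
- carton: brown cardboard carton, fixed to the table, open at the top; outside 120 mm (own x) by 140 mm (own y), 85 mm high, walls and floor 3 mm. Origin: centre of its underside; own +x points to the side with the lid's hinge (the robot's left, give or take 0.45 rad), own +y to the end nearer the robot. Inside a bare flat floor, 114 x 134 mm; the jar may stand anywhere on it
- flap_near (a joint): short end flap hinged along the carton's own +y rim (the end nearer the robot), 104 mm wide, 48 mm from hinge to free edge, 3 mm thick, white inside, blue stripe outside near its edge; hinge angle in rad: 0 = folded flat over the box, pi/2 = straight up, more = leaning outwards; starts at 1.75 to 2.15; limit 2.3. Stiff crease (0.02 N m): stays where left, stops at 0
- flap_near_hinge (a point): middle of the near flap's crease, at the top of the wall, 84 mm above the table
- flap_near_edge (a point): middle of the near flap's free edge
- flap_far (a joint): the same kind of short end flap on the carton's own -y rim (the end farther from the robot); same size, angles and behaviour
- flap_far_hinge (a point): middle of the far flap's crease, 84 mm above the table
- flap_far_edge (a point): middle of the far flap's free edge
- lid (a joint): long lid hinged along the carton's own +x rim, 140 mm wide, 120 mm long, 3 mm thick, white inside, red stripe outside, 14 mm tuck lip at the free edge (seen only); hinge angle in rad: 0 = flat over the box and the end flaps, pi/2 = straight up, more = leaning outwards; starts at 1.75 to 2.15; limit 2.3. Stiff crease (0.05 N m): stays at any angle, stops at 0.
- lid_hinge (a point): middle of the lid's crease, 85 mm above the table
- lid_edge (a point): middle of the lid's free edge (outer face)
- spare_jar: the same jar with a BLUE cap already closed, 71 mm tall; leave alone. Origin: centre of its underside. It and the red-capped jar may have changed places
- vial: small amber glass vial, 22 mm diameter, 44 mm tall, loose; leave alone. Origin: centre of its underside
- pump_bottle: white pump bottle with green pump head, 64 mm diameter, 166 mm tall, loose; leave alone. Origin: centre of its underside
- kidney_dish: steel kidney dish, about 110 x 220 mm, 40 mm high, loose, empty; leave alone. Origin: underside, about its middle; long side along its own y
There are look-alikes about, which are no part of the job. What is meant by the carton is not green, and is the smaller of those in its own colour.

How it is judged:
On the way, in this order (a step that is already met when the one before it is completed fails the run):
1. the red cap is pressed fully home (within 1.8 mm) while the jar is still outside the carton (value of joint red_cap below 0.0018 m and horizontal distance between jar and carton above 0.1 m), for 0.2 s.
2. the jar stands upright on the carton's floor, released (x of jar in the frame of carton between -0.05 and 0.05 m and y of jar in the frame of carton between -0.06 and 0.06 m and z of jar in the frame of carton below 0.012 m and angle between jar's own z axis and vertical below 0.2 rad and contact force between the fingers and jar below 0.1 N), for 0.2 s.
3. both short end flaps are folded down (under 0.17 rad) while the lid is still open (value of joint each of flap_near, flap_far below 0.17 rad and value of joint lid above 0.8 rad), for 0.2 s.
4. the lid is folded flat over them (under 0.1 rad) (value of joint each of flap_near, flap_far below 0.17 rad and value of joint lid below 0.1 rad), for 0.2 s.
At the end, for the whole second after the job is handed in: the red cap is home (within 1.8 mm), the jar stands upright (tilt under 0.2 rad) on the carton's floor, inside its walls and at rest, both end flaps are folded down (under 0.17 rad) and the lid lies flat over them (under 0.1 rad) (all of step 4 and value of joint red_cap below 0.0018 m and x of jar in the frame of carton between -0.05 and 0.05 m and y of jar in the frame of carton between -0.06 and 0.06 m and z of jar in the frame of carton below 0.012 m and angle between jar's own z axis and vertical below 0.2 rad and linear speed of jar below 0.02 m/s); the robot touches nothing.
It fails at once if a bystander (blue-capped jar, vial, pump bottle, kidney dish) is shifted more than 20 mm or tipped (distance of any of spare_jar, kidney_dish, vial, pump_bottle from where it was at the start of the episode above 0.02 m or angle between any of spare_jar, kidney_dish, vial, pump_bottle's own z axis and vertical above 0.3 rad).
It fails at once if the lid is brought down (under 0.5 rad) before both end flaps are folded (value of joint lid below 0.5 rad and value of joint any of flap_near, flap_far above 0.3 rad).
It fails at once if the jar is dropped (moves faster than 0.6 m/s while not held) (contact force between the fingers and jar below 0.1 N and linear speed of jar above 0.6 m/s).
It fails at once if the jar falls over (angle between jar's own z axis and vertical above 1 rad).
It also fails if it takes over 64 s, if anything falls off the work surface, if the arm or the gripper's body presses on something with over 40 N, if the wrist force passes 120 N, or if a joint passes its speed limit or range.

## Robot

A 6-joint arm with a two-finger parallel gripper is mounted at the origin on the work surface. World frame = base frame: x ahead of the robot, y to its left, z up, the work surface at z = 0. Lengths are in m, angles in rad, forces in N, time in s.
With the tool pointing down it reaches from about 0.35 to 0.775 m from the base axis. Payload 5.5 kg.
Tool frame: the origin (TCP) lies between the finger pads; the fingertips stand 19 mm ahead of it and the grasp point (between the pads) is the TCP; z points along the fingers, y is the line along which they close (so a half turn about z gives the same grasp; the last joint's range is limited). The gripper opens to 85 mm and grips with 20 to 120 N. Pads are 22 mm wide; open, the fingers measure 114 mm over their backs; the gripper's body (76 mm by 85 mm) begins 54 mm behind the grasp point. The pads swing forward as they close: fully open they stand 13 mm farther back than shut.
Start: joints at [-1.42, 0.313, 0.046, 1.304, 0, 1.431], TCP at [0.165, -0.551, 0.25] pointing down, gripper open.
Joint ranges: [-2.76, 2.76], [-0.86, 1.69], [-1.03, 1.26], [-2.2, 2.34], [-1.47, 1.5], [-3.14, 3.14]. Speed limits (rad/s): [2.57, 2.57, 3.14, 3.14, 3.14, 3.14].

## Interface

Orientations are given as a unit quaternion [w, x, y, z].
In Python, from workcell import env gives the robot as it stands.
- The arm moves only by the shell command python3 -m pendant 'ROWS' [FORCE]. ROWS is JSON, a list of rows, each an object with "travel": the shift along the tool's x, y, z scaled (see below), a list of three; "rot": the turn, a rotation vector about the tool's x, y, z scaled (see below), a list of three; "fingers": the opening, from -1 (shut) to 1 (fully open). In form: [{"travel": [dx, dy, dz], "rot": [wx, wy, wz], "fingers": fingers}, ...]. A call has 1 to 10 rows; each row is the pose to reach, as a shift and turn from the pose commanded when the call began, along the tool's axes at that moment; what a row does not reach only later rows make up. The controller multiplies each number of a shift by 0.12 m and each number of a turn by 60 degrees. A row lasts 1/10 s, in which the tool goes at most 50 mm and 8.59 degrees, less where a joint would pass 70% of its speed; a pose out of reach is approached as far as the arm can. A call with a number of a shift or a turn outside -1 to 1 is refused whole. A call with a gripper value outside its range is refused whole. The fingers move at their own pace and stop on an object; FORCE is the grip in N (left out, the last holds). Time passes only in rows, so rows that repeat a pose let the fingers close. It gives the time, the measured TCP pose, the force, the opening and the grip force at its end, in the units of the state.
- env.get_state(): the state, without advancing time (a new reading comes with each control period).
- env.read_camera(name): name is "side" or "top"; returns (picture, depth): 420x560x3 uint8, blue, green, red; 420x560 float32, m along the optical axis (not along the pixel's ray), 0 where there is no reading.
- env.camera_model(name): a dict with "fovy" (degrees; the focal length in pixels is half the picture's height over the tangent of half this angle, whatever the lens; pixels are square), "cx", "cy" (the principal point, pixels), "rvec" (rotation vector, rad) and "tvec" (3), from world to camera coordinates, as OpenCV has them. Camera axes: x right, y down, z forward; pixel columns grow to the right and rows downward; lengths in m; the calibration is good to about 2 mm. A picture is of the moment at which its call begins. camera_model takes no time and is no camera call.
- env.hand_in(): hands the job in; it is judged then, once.
Trained networks look in the newest picture that a camera, given by its name, has taken for a name from the list of things; names that differ only in an ending like _2 or _b are one class to them, and where a whole thing is asked for, a point or a joint stands for the part that bears it (a point fixed in the world has none). Each returns a list of dicts, best first, with "conf" (0 to 1); they miss things now and then, are a little off and sometimes report something else, mostly with a low value. They report only what shows in the picture. A call takes as long as a camera call. They do not tell look-alikes from the thing itself.
- env.outline_of(camera, target): "mask" (420x560 bool, what is visible of it) and "xy" ([column, row] in pixels, amid what is visible of it).
The state is a dict: "clock": time; "joint_pos": joint angles; "qvel": joint speeds; "tau": joint torques, N m; "tcp_pos": TCP position; "orientation": TCP orientation; "wrist_force": force on the tool from outside, world axes, zero at the start; "ft_torque": the same for the moment, N m; "finger_gap": finger opening in m; "grip_force": force on a finger pad.
Only numpy, scipy, OpenCV 4.12 (cv2) and the standard library are available. Lean on these libraries where they do the work, as an engineer would, in place of code of your own. Each camera call takes 0.05 s, during which the arm holds its last target. There are 200 camera calls.

## Working session

There is one attempt and no reset: what is moved stays moved. The work goes in short steps, Python scripts to look and compute and a shell command to move; the robot and the scene stay as the last step left them, time stands still between calls to the robot, and variables do not carry over. Pictures are saved under pics/ and viewed, at most 10 in all, crops included, and the job is handed in when it is done.

```bash
mkdir -p pics; cat > h.py <<'E'
import numpy as np, cv2
from workcell import env
from scipy.spatial.transform import Rotation as R
def cam(n):
    m=env.camera_model(n); f=210/np.tan(np.radians(m['fovy'])/2)
    return f,m['cx'],m['cy'],R.from_rotvec(np.ravel(m['rvec'])).as_matrix(),np.ravel(m['tvec'])
def cloud(n,depth):
    f,cx,cy,Rm,t=cam(n); v,u=np.mgrid[:420,:560]
    P=np.stack([(u-cx)/f*depth,(v-cy)/f*depth,depth],-1)
    W=(P-t)@Rm; W[depth<=0]=np.nan; return W
def proj(n,p):
    f,cx,cy,Rm,t=cam(n); q=np.atleast_2d(p)@Rm.T+t; return q[:,:2]/q[:,2:]*f+[cx,cy]
def tool():
    s=env.get_state(); w=s['orientation']; return np.array(s['tcp_pos']),R.from_quat([w[1],w[2],w[3],w[0]])
E
python3 - <<'E'
from h import *
for n in('top','side'):
    im,d=env.read_camera(n); cv2.imwrite(f'pics/{n}0.png',im); W=cloud(n,d); np.save(f'{n}0.npy',W)
    print(n,env.camera_model(n))
    for k in ['jar','red_cap','carton','flap_near','flap_far','lid','spare_jar','vial','pump_bottle','kidney_dish']:
        for o in env.outline_of(n,k)[:4]:
            m=o['mask']; print(k,round(o['conf'],2),np.round(o['xy']),m.sum(),np.round(np.nanmedian(W[m],0),3),np.round(np.nanpercentile(W[m],98,axis=0),3))
print(env.get_state())
E
```

```text
top {'fovy': 44.72810254698982, 'cx': 287.6455728739558, 'cy': 197.15217002955256, 'rvec': array([ 2.1723093 , -2.23028774,  0.05174579]), 'tvec': array([0.08452939, 0.56646077, 1.36795097])}
jar 0.78 [377. 207.] 278 [ 0.537 -0.157  0.076] [ 0.557 -0.142  0.082]
red_cap 0.63 [378. 206.] 258 [ 0.539 -0.163  0.077] [ 0.562 -0.143  0.082]
red_cap 0.39 [258. 157.] 419 [0.661 0.136 0.113] [0.678 0.185 0.133]
carton 0.84 [249. 187.] 4352 [0.592 0.172 0.029] [0.669 0.239 0.203]
carton 0.79 [308. 278.] 4999 [0.363 0.024 0.118] [0.453 0.101 0.123]
carton 0.18 [225. 185.] 947 [0.598 0.222 0.155] [0.663 0.243 0.205]
flap_near 0.7 [251. 219.] 348 [0.507 0.164 0.112] [0.523 0.212 0.132]
flap_near 0.45 [255. 158.] 408 [0.661 0.139 0.111] [0.678 0.186 0.133]
flap_far 0.72 [258. 158.] 453 [0.661 0.137 0.111] [0.693 0.187 0.133]
lid 0.67 [224. 185.] 1030 [0.598 0.222 0.151] [0.664 0.253 0.205]
lid 0.6 [307. 281.] 4799 [0.36  0.023 0.118] [0.45  0.099 0.123]
spare_jar 0.63 [449. 202.] 331 [ 0.542 -0.351  0.069] [ 0.562 -0.337  0.076]
vial 0.58 [415. 139.] 80 [ 0.709 -0.276  0.033] [ 0.726 -0.268  0.05
[... 2016 characters left out ...]
s': array([-1.41960795e+00,  3.13188107e-01,  4.60884985e-02,  1.30363559e+00,
       -3.34263045e-06,  1.43119678e+00]), 'qvel': array([-4.89868112e-04,  1.36888195e-03, -1.27009122e-03,  2.25573091e-04,
        8.39385399e-05, -4.43713934e-05]), 'tau': array([ 3.89662659e-05, -4.80479729e+01,  2.98817950e+01,  3.80706124e-04,
       -2.97781107e-04,  3.12653327e-06]), 'tcp_pos': array([ 0.16484952, -0.55088175,  0.25032524]), 'orientation': array([ 3.05731262e-05,  9.89448905e-01,  1.44882241e-01, -1.49418791e-06]), 'wrist_force': array([-0.52916317,  0.5257759 ,  0.20660657]), 'ft_torque': array([ 0.00936233, -0.05940552,  0.02422003]), 'grip_force': 0.0, 'finger_gap': 0.0855385277474097}
```

View pics/top0.png

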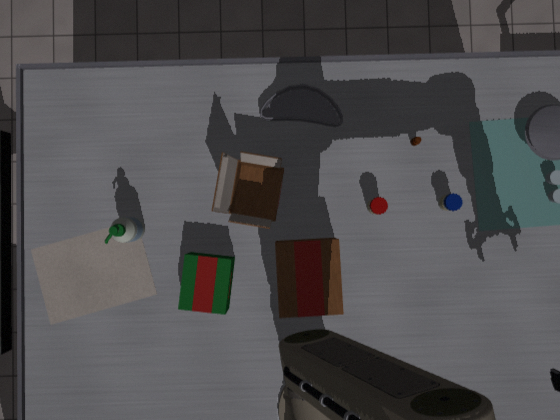

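View pics/side0.png

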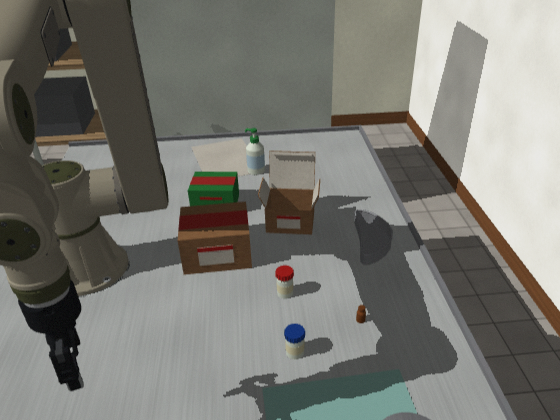

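The candidates for the carton are the open brown box at top (250,187) / side (292,192), the larger closed brown box with a red stripe at top (308,278), and the green box at (207,283). The open, smaller brown one fits. The red-capped jar is at top (378,206) and the blue one is the spare at (453,202). I'll fit the poses and confirm the carton in a crop.

```bash
cat > fit.py <<'E'
from h import *
from scipy.optimize import least_squares
def pick(n,k,ref):
    best=None
    for o in env.outline_of(n,k):
        d=np.hypot(*(np.array(o['xy'])-ref))
        if d<14: return o['mask']
def erode(m): return cv2.erode(m.astype(np.uint8),np.ones((3,3)))>0
def plane(P):
    c=np.median(P,0)
    for _ in range(4):
        n=np.linalg.svd(P-c,full_matrices=False)[2][2]; r=(P-c)@n; k=abs(r)<max(.003,1.5*np.median(abs(r))); P=P[k]; c=P.mean(0)
    n=np.linalg.svd(P-c,full_matrices=False)[2][2]
    return c,n,np.std((P-c)@n),len(P)
E
python3 - <<'E'
from fit import *
Ws={}
for n in('top','side'):
    im,d=env.read_camera(n); Ws[n]=cloud(n,d)
refs={'top':{'lid':(225,185),'flap_near':(251,219),'flap_far':(258,158),'red_cap':(378,206),'carton':(249,187)},'side':{'lid':(293,169),'flap_near':(263,193),'flap_far':(315,194),'red_cap':(284,271),'carton':(293,192)}}
for n in refs:
  W=Ws[n]
  # by geometry: near carton, above 95mm
  reg=(W[...,0]>.45)&(W[...,0]<.74)&(W[...,1]>.04)&(W[...,1]<.30)
  if n=='top': print('rim pts', )
  for k in ('lid','flap_near','flap_far'):
    P=W[reg&(W[...,2]>.092)]
    if k=='lid': P=P[P[:,2]>.14]
    else:
        P=P[(P[:,2]<.136)&(P[:,1]<.19)]
        P=P[P[:,0]<.56] if k=='flap_near' else P[P[:,0]>.62]
    c,nn,s,N=plane(P); nn*=np.sign(nn[2]) 
    zh=.085
    # point on the plane at z=zh nearest c along the slope
    h=nn[:2]/np.hypot(*nn[:2]); p=c[:2]+h*(nn[2]*(c[2]-zh))/np.hypot(*nn[:2])
    print(n,k,N,'std',round(s,4),'c',c.round(3),'horiz normal deg',np.degrees(np.arctan2(h[1],h[0])).round(1),'angle',np.arctan2(nn[2],np.hypot(*nn[:2])).round(2),'hinge pt',p.round(4),'offset',(p@h).round(4))
  P=W[reg&(abs(W[...,2]-.0845)<.003)]; r=cv2.minAreaRect((P[:,:2]*1000).astype(np.float32)); print(n,'rim rect',r,len(P))
  m=(abs(W[...,0]-.54)<.05)&(abs(W[...,1]+.165)<.05)&(W[...,2]>.065)
  P=W[m]; zt=np.percentile(P[:,2],90); T=P[abs(P[:,2]-zt)<.003]; c,r=cv2.minEnclosingCircle((T[:,:2]*1000).astype(np.float32)); print(n,'cap',c,r,T.mean(0),zt)
W=Ws['top']; 
for nm,(x0,x1,y0,y1) in dict(big=(.2,.48,-.12,.15),green=(.2,.47,.2,.45)).items():
    m=(W[...,0]>x0)&(W[...,0]<x1)&(W[...,1]>y0)&(W[...,1]<y1)&(W[...,2]>.07)&(W[...,2]<.13); print(nm,cv2.minAreaRect((W[m][:,:2]*1000).astype(np.float32)),np.nanmedian(W[m][:,2]))
im,_=env.read_camera('top'); im2,_=env.read_camera('side')
a=cv2.resize(im[135:240,190:300],(420,400)); b=cv2.resize(im2[140:250,240:340],(380,400)); cv2.imwrite('pics/crop.png',np.hstack([a,b]))
E
```

```text
rim pts
top lid 277 std 0.0014 c [0.598 0.225 0.172] horiz normal deg -101.3 angle 0.1 hinge pt [0.5961 0.2163] offset -0.3292
top flap_near 120 std 0.001 c [0.503 0.151 0.114] horiz normal deg -14.7 angle 0.48 hinge pt [0.518  0.1472] offset 0.4638
top flap_far 368 std 0.0011 c [0.661 0.136 0.114] horiz normal deg 168.8 angle 0.42 hinge pt [0.6488 0.1384] offset -0.6093
top rim rect ((554.6070556640625, 129.81607055664062), (175.47088623046875, 193.42640686035156), 79.65685272216797) 150
top cap (538.5619506835938, -163.44638061523438) 22.14815330505371 [ 0.53833679 -0.1643563   0.07911125] 0.08022732179371383
side lid 563 std 0.0016 c [0.598 0.226 0.171] horiz normal deg -101.1 angle 0.16 hinge pt [0.5958 0.2131] offset -0.3237
side flap_near 106 std 0.001 c [0.502 0.141 0.113] horiz normal deg -14.0 angle 0.45 hinge pt [0.5151 0.1377] offset 0.4667
side flap_far 112 std 0.001 c [0.66  0.129 0.116] horiz normal deg 168.9 angle 0.42 hinge pt [0.6462 0.1319] offset -0.6087
side rim rect ((583.1258544921875, 151.75735473632812), (131.89218139648438, 136.69932556152344), 78.7883529663086) 191
side cap (535.943359375, -166.06980895996094) 23.455121994018555 [ 0.53670944 -0.16673278  0.0793887 ] 0.08054736931271102
big ((360.76885986328125, 23.17510223388672), (187.18360900878906, 159.8765106201172), 1.6242910623550415) 0.11764323017695748
green ((349.9012756347656, 286.6101379394531), (122.11326599121094, 141.03591918945312), 82.36863708496094) 0.08864853080021638
```

View pics/crop.png

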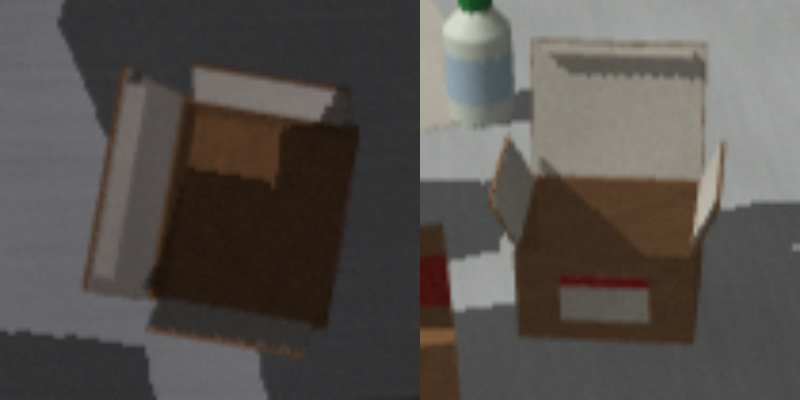

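The crop confirms it: the open brown carton has its white-lined lid on the robot's left (crop left, around 130,180), and two white-lined end flaps leaning out. It is 0.12 x 0.14 m in size, centred near (0.585, 0.155), with own x at about 79°. Next I press the cap.

```bash
cat > to.py <<'E'
import sys; from h import *
# target x y z, azimuth of tool y (deg), optional tool tilt: tool z leans toward tool +x (deg), +y (deg)
a=[float(v) for v in sys.argv[1:]]; p,r=tool()
az=np.radians(a[3]) if len(a)>3 else np.arctan2(*r.as_matrix()[[1,0],1])
y=np.array([np.cos(az),np.sin(az),0]); z=np.array([0,0,-1.]); x=np.cross(y,z)
T=R.from_matrix(np.stack([x,y,z],1))
if len(a)>4: T=T*R.from_euler('y',a[4],degrees=True)
print('travel',((r.inv().apply(np.array(a[:3])-p))/.12).round(3),'rot',(np.degrees((r.inv()*T).as_rotvec())/60).round(3),'tcp',p.round(4),'tool x',r.as_matrix()[:,0].round(3))
E
python3 to.py .5375 -.165 .13 -11.2
```

```text
travel [ 3.897 -2.191  1.002] rot [ 0.     0.    -1.036] tcp [ 0.1649 -0.5509  0.2503] tool x [ 0.958  0.287 -0.   ]
```

```bash
python3 -m pendant '[{"travel":[0.4,-0.2,0],"rot":[0,0,-0.14],"fingers":-1},{"travel":[0.8,-0.5,0.1],"rot":[0,0,-0.28],"fingers":-1},{"travel":[1,-1,0.2],"rot":[0,0,-0.42],"fingers":-1},{"travel":[1,-1,0.2],"rot":[0,0,-0.56],"fingers":-1},{"travel":[1,-1,0.2],"rot":[0,0,-0.7],"fingers":-1},{"travel":[1,-1,0.2],"rot":[0,0,-0.84],"fingers":-1},{"travel":[1,-1,0.2],"rot":[0,0,-1],"fingers":-1},{"travel":[1,-1,0.2],"rot":[0,0,-1],"fingers":-1}]' 40; python3 to.py .5375 -.165 .13 -11.2
```

```text
clock: 2.1
tcp_pos: [0.2455, -0.4014, 0.2265]
orientation: [0.0, 0.784, 0.621, -0.0]
wrist_force: [0.4, 0.5, -0.2]
finger_gap: 0.0001
grip_force: 0.0
travel [2.476 1.917 0.804] rot [ 0.     0.    -0.034] tcp [ 0.2455 -0.4014  0.2265] tool x [ 0.229  0.973 -0.   ]
```

```bash
python3 -m pendant '[{"travel":[0.3,0.3,0.1],"rot":[0,0,-0.034],"fingers":-1},{"travel":[0.6,0.6,0.2],"rot":[0,0,-0.034],"fingers":-1},{"travel":[0.9,0.9,0.3],"rot":[0,0,-0.034],"fingers":-1},{"travel":[1,0.96,0.3],"rot":[0,0,-0.034],"fingers":-1}]' && python3 -m pendant '[{"travel":[0.3,0.2,0.1],"rot":[0,0,0],"fingers":-1},{"travel":[0.6,0.5,0.2],"rot":[0,0,0],"fingers":-1},{"travel":[0.9,0.8,0.3],"rot":[0,0,0],"fingers":-1},{"travel":[1,0.95,0.3],"rot":[0,0,0],"fingers":-1},{"travel":[1,0.95,0.3],"rot":[0,0,0],"fingers":-1}]'; python3 to.py .5375 -.165 .13 -11.2
```

```text
clock: 2.5
tcp_pos: [0.3873, -0.3091, 0.189]
orientation: [-0.001, 0.774, 0.634, 0.0]
wrist_force: [0.0, 0.2, -0.1]
finger_gap: -0.0002
grip_force: 0.0
clock: 3.0
tcp_pos: [0.5231, -0.2142, 0.1535]
orientation: [0.0, 0.773, 0.635, 0.0]
wrist_force: [-0.2, 0.8, -0.1]
finger_gap: 0.0001
grip_force: 0.0
travel [0.426 0.038 0.196] rot [ 0. -0. -0.] tcp [ 0.5231 -0.2142  0.1535] tool x [0.195 0.981 0.   ]
```

```bash
python3 -m pendant '[{"travel":[0.43,0.04,0.1],"rot":[0,0,0],"fingers":-1},{"travel":[0.43,0.04,0.3],"rot":[0,0,0],"fingers":-1},{"travel":[0.43,0.04,0.42],"rot":[0,0,0],"fingers":-1},{"travel":[0.43,0.04,0.46],"rot":[0,0,0],"fingers":-1},{"travel":[0.43,0.04,0.48],"rot":[0,0,0],"fingers":-1},{"travel":[0.43,0.04,0.5],"rot":[0,0,0],"fingers":-1},{"travel":[0.43,0.04,0.51],"rot":[0,0,0],"fingers":-1}]'; python3 to.py .5375 -.165 .09 -11.2
```

```text
clock: 3.7
tcp_pos: [0.5357, -0.1672, 0.0943]
orientation: [0.001, 0.774, 0.634, 0.0]
wrist_force: [-0.8, 0.4, 5.4]
finger_gap: -0.0002
grip_force: 2.5
travel [0.021 0.011 0.036] rot [ 0.002  0.001 -0.003] tcp [ 0.5357 -0.1672  0.0943] tool x [ 0.197  0.98  -0.001]
```

```bash
python3 -m pendant '[{"travel":[0,0,0.01],"rot":[0,0,0],"fingers":-1},{"travel":[0,0,0.02],"rot":[0,0,0],"fingers":-1},{"travel":[0,0,0.03],"rot":[0,0,0],"fingers":-1},{"travel":[0,0,0.04],"rot":[0,0,0],"fingers":-1}]';  python3 -m pendant '[{"travel":[0,0,0.01],"rot":[0,0,0],"fingers":-1},{"travel":[0,0,0.015],"rot":[0,0,0],"fingers":-1},{"travel":[0,0,0.015],"rot":[0,0,0],"fingers":-1}]'
```

```text
clock: 4.1
tcp_pos: [0.5358, -0.1672, 0.09]
orientation: [0.001, 0.773, 0.634, -0.0]
wrist_force: [-5.3, 0.3, 21.9]
finger_gap: -0.0003
grip_force: 10.7
clock: 4.4
tcp_pos: [0.5364, -0.1673, 0.0901]
orientation: [0.002, 0.773, 0.634, 0.0]
wrist_force: [-6.8, 0.9, 24.7]
finger_gap: 0.0002
grip_force: 12.3
```

```bash
python3 -m pendant '[{"travel":[0,0,-0.2],"rot":[0,0,0],"fingers":-1},{"travel":[0.01,0.01,-0.3],"rot":[0,0,0],"fingers":1},{"travel":[0.01,0.01,-0.3],"rot":[0,0,0],"fingers":1},{"travel":[0.01,0.01,-0.3],"rot":[0,0,0],"fingers":1},{"travel":[0.01,0.01,-0.3],"rot":[0,0,0],"fingers":1}]'; python3 to.py .5375 -.165 .04 -11.2; python3 - <<'E'
from h import *
W={}
for n in('top','side'):
    im,d=env.read_camera(n); W=cloud(n,d); W[np.isnan(W)]=-9
    hsv=cv2.cvtColor(im,cv2.COLOR_BGR2HSV); red=((hsv[...,0]<8)|(hsv[...,0]>172))&(hsv[...,1]>150)&(hsv[...,2]>50)
    m=red&(abs(W[...,0]-.54)<.05)&(abs(W[...,1]+.165)<.05); P=W[m]; 
    if len(P): print(n,len(P),np.percentile(P,[5,50,90],axis=0).round(4))
E
```

```text
clock: 4.9
tcp_pos: [0.5361, -0.1651, 0.1212]
orientation: [-0.001, 0.773, 0.634, -0.0]
wrist_force: [0.1, 0.1, -0.5]
finger_gap: 0.058
grip_force: 0.0
travel [0.003 0.013 0.677] rot [-0.002 -0.    -0.002] tcp [ 0.5361 -0.1651  0.1212] tool x [0.196 0.981 0.   ]
top 77 [[ 0.5215 -0.158   0.0653]
 [ 0.5349 -0.1506  0.0709]
 [ 0.5526 -0.1445  0.0746]]
side 214 [[ 0.5181 -0.1853  0.06  ]
 [ 0.5368 -0.1747  0.0715]
 [ 0.5522 -0.1561  0.0743]]
```

```bash
python3 -m pendant '[{"travel":[0,0,0],"rot":[0,0,0],"fingers":1},{"travel":[0,0,0],"rot":[0,0,0],"fingers":1},{"travel":[0,0.01,0],"rot":[0,0,0],"fingers":1},{"travel":[0,0.01,0.25],"rot":[0,0,0],"fingers":1},{"travel":[0,0.01,0.5],"rot":[0,0,0],"fingers":1},{"travel":[0,0.01,0.67],"rot":[0,0,0],"fingers":1},{"travel":[0,0.01,0.67],"rot":[0,0,0],"fingers":1}]' && python3 -m pendant '[{"travel":[0,0,0],"rot":[0,0,0],"fingers":0.3},{"travel":[0,0,0],"rot":[0,0,0],"fingers":-0.1},{"travel":[0,0,0],"rot":[0,0,0],"fingers":-0.3},{"travel":[0,0,0],"rot":[0,0,0],"fingers":-0.3},{"travel":[0,0,0],"rot":[0,0,0],"fingers":-0.3},{"travel":[0,0,0],"rot":[0,0,0],"fingers":-0.3}]' 30
```

```text
clock: 5.7
tcp_pos: [0.5356, -0.1646, 0.0391]
orientation: [-0.003, 0.773, 0.634, -0.001]
wrist_force: [0.4, -0.5, -0.0]
finger_gap: 0.0857
grip_force: 0.0
clock: 6.3
tcp_pos: [0.5389, -0.1662, 0.0436]
orientation: [0.001, 0.773, 0.634, 0.001]
wrist_force: [-0.8, -1.3, 7.4]
finger_gap: 0.0432
grip_force: 29.6
```

```bash
python3 -m pendant '[{"travel":[0,0,-0.1],"rot":[0,0,0],"fingers":-0.3},{"travel":[0,0,-0.4],"rot":[0,0,0],"fingers":-0.3},{"travel":[0,0,-0.8],"rot":[0,0,0],"fingers":-0.3},{"travel":[0.1,0,-1],"rot":[0,0,0],"fingers":-0.3},{"travel":[0.3,0,-1],"rot":[0,0,0],"fingers":-0.3},{"travel":[0.4,0,-1],"rot":[0,0,0],"fingers":-0.3}]'; python3 to.py .583 .144 .19 -11.2
```

```text
clock: 6.9
tcp_pos: [0.5479, -0.1176, 0.1638]
orientation: [0.001, 0.773, 0.634, 0.001]
wrist_force: [-0.4, -0.8, -1.3]
finger_gap: 0.0429
grip_force: 30.8
travel [ 2.195 -0.138 -0.218] rot [ 0.002  0.    -0.001] tcp [ 0.5479 -0.1176  0.1638] tool x [ 0.195  0.981 -0.   ]
```

```bash
python3 -m pendant '[{"travel":[0.2,0,-0.2],"rot":[0,0,0],"fingers":-0.3},{"travel":[0.5,-0.05,-0.22],"rot":[0,0,0],"fingers":-0.3},{"travel":[0.8,-0.1,-0.22],"rot":[0,0,0],"fingers":-0.3},{"travel":[1,-0.14,-0.22],"rot":[0,0,0],"fingers":-0.3}]' && python3 -m pendant '[{"travel":[0.3,0,0],"rot":[0,0,0],"fingers":-0.3},{"travel":[0.6,0,0],"rot":[0,0,0],"fingers":-0.3},{"travel":[0.9,0,0],"rot":[0,0,0],"fingers":-0.3},{"travel":[1,0,0],"rot":[0,0,0],"fingers":-0.3},{"travel":[1,0,0],"rot":[0,0,0],"fingers":-0.3}]'; python3 to.py .583 .144 .19 -11.2
python3 - <<'E'
from h import *
im,d=env.read_camera('side'); cv2.imwrite('pics/s2.png',cv2.resize(im[100:270,190:380],(760,600)))
E
```

```text
clock: 7.3
tcp_pos: [0.5535, 0.0045, 0.188]
orientation: [-0.001, 0.773, 0.635, -0.001]
wrist_force: [1.1, -1.0, -0.9]
finger_gap: 0.0429
grip_force: 30.9
clock: 7.8
tcp_pos: [0.5773, 0.1215, 0.1876]
orientation: [-0.0, 0.772, 0.635, -0.001]
wrist_force: [-0.3, -0.2, -0.8]
finger_gap: 0.0429
grip_force: 30.9
travel [ 0.193  0.011 -0.02 ] rot [-0.002  0.001  0.001] tcp [0.5773 0.1215 0.1876] tool x [ 0.193  0.981 -0.001]
```

View pics/s2.png

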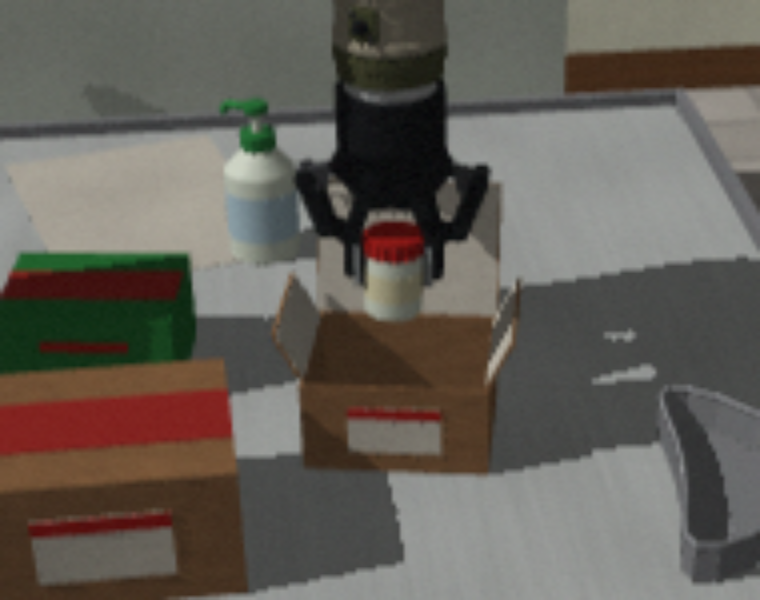

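The side crop shows the jar upright in the grip at (393,270), above the carton mouth and clear of both flaps. I'll lower it.

```bash
python3 -m pendant '[{"travel":[0.19,0.01,0],"rot":[0,0,0],"fingers":-0.3},{"travel":[0.19,0.01,0.2],"rot":[0,0,0],"fingers":-0.3},{"travel":[0.19,0.01,0.45],"rot":[0,0,0],"fingers":-0.3},{"travel":[0.19,0.01,0.7],"rot":[0,0,0],"fingers":-0.3},{"travel":[0.19,0.01,0.9],"rot":[0,0,0],"fingers":-0.3},{"travel":[0.19,0.01,1],"rot":[0,0,0],"fingers":-0.3},{"travel":[0.19,0.01,1],"rot":[0,0,0],"fingers":-0.3}]' && python3 -m pendant '[{"travel":[0,0,0.05],"rot":[0,0,0],"fingers":-0.3},{"travel":[0,0,0.1],"rot":[0,0,0],"fingers":-0.3},{"travel":[0,0,0.13],"rot":[0,0,0],"fingers":-0.3},{"travel":[0,0,0.15],"rot":[0,0,0],"fingers":-0.3},{"travel":[0,0,0.15],"rot":[0,0,0],"fingers":-0.3}]'; python3 to.py .583 .144 .047 -11.2
```

```text
clock: 8.55
tcp_pos: [0.5819, 0.1406, 0.0666]
orientation: [-0.001, 0.774, 0.633, -0.002]
wrist_force: [0.2, 0.4, -0.3]
finger_gap: 0.043
grip_force: 30.9
clock: 9.05
tcp_pos: [0.5834, 0.1422, 0.0504]
orientation: [0.0, 0.773, 0.634, -0.0]
wrist_force: [-0.3, 0.0, 0.6]
finger_gap: 0.0425
grip_force: 30.9
travel [ 0.014 -0.006  0.028] rot [-0.     0.    -0.001] tcp [0.5834 0.1422 0.0504] tool x [ 0.196  0.981 -0.   ]
```

```bash
python3 -m pendant '[{"travel":[0,0,0.015],"rot":[0,0,0],"fingers":-0.3},{"travel":[0,0,0.03],"rot":[0,0,0],"fingers":-0.3},{"travel":[0,0,0.035],"rot":[0,0,0],"fingers":-0.3},{"travel":[0,0,0.035],"rot":[0,0,0],"fingers":-0.3}]'
```

```text
clock: 9.45
tcp_pos: [0.5837, 0.1423, 0.0467]
orientation: [0.0, 0.773, 0.634, 0.0]
wrist_force: [-0.5, 0.2, 3.3]
finger_gap: 0.043
grip_force: 30.9
```

```bash
python3 -m pendant '[{"travel":[0,0,0.035],"rot":[0,0,0],"fingers":0.2},{"travel":[0,0,0.035],"rot":[0,0,0],"fingers":0.4},{"travel":[0,0,0.035],"rot":[0,0,0],"fingers":0.4},{"travel":[0,0,0.035],"rot":[0,0,0],"fingers":0.4},{"travel":[0,0,-0.1],"rot":[0,0,0],"fingers":0.4},{"travel":[0,0,-0.4],"rot":[0,0,0],"fingers":0.4},{"travel":[0,0,-0.7],"rot":[0,0,0],"fingers":0.4},{"travel":[0,0,-1],"rot":[0,0,0],"fingers":0.4},{"travel":[0,0,-1],"rot":[0,0,0],"fingers":0.4}]'
python3 - <<'E'
from h import *
im,d=env.read_camera('side'); cv2.imwrite('pics/s3.png',cv2.resize(im[100:270,190:380],(760,600)))
E
```

```text
clock: 10.35
tcp_pos: [0.5868, 0.1426, 0.1722]
orientation: [0.003, 0.773, 0.634, 0.004]
wrist_force: [0.7, 0.3, 0.6]
finger_gap: 0.0596
grip_force: 0.0
```

View pics/s3.png

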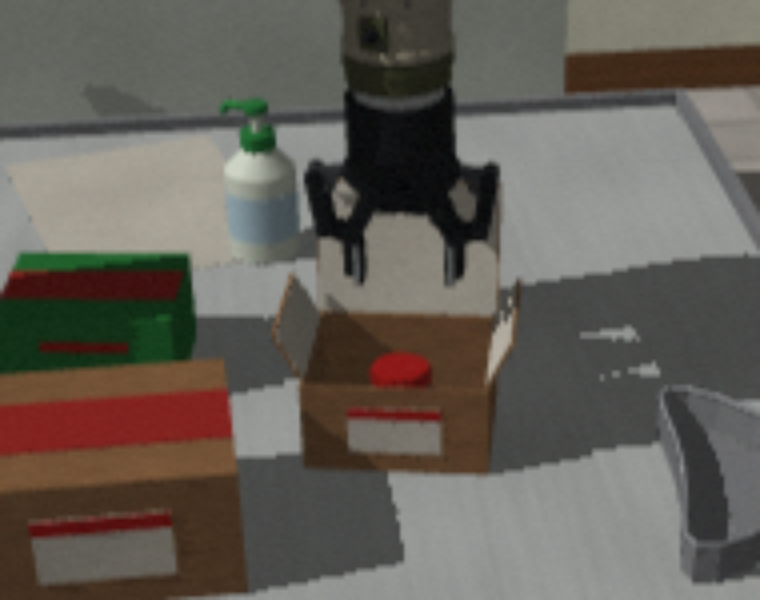

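The jar stands upright inside the carton at (400,372), capped. Next is the near flap: with closed fingers I go out beyond it, drop down, sweep in and press down.

```bash
cat > own.py <<'E'
import sys; from h import *
a=[float(v) for v in sys.argv[1:]]; p,r=tool()
ex=np.array([.194,.981,0]); ey=np.array([-.981,.194,0]); c=np.array([.5855,.156,0])
t=c+a[0]*ex+a[1]*ey+[0,0,a[2]]
print('own now',((p-c)@ex).round(4),((p-c)@ey).round(4),p[2].round(4),'travel',(r.inv().apply(t-p)/.12).round(3))
E
python3 -m pendant '[{"travel":[0,0,-0.15],"rot":[0,0,0],"fingers":-1},{"travel":[0,-0.3,-0.15],"rot":[0,0,0],"fingers":-1},{"travel":[0,-0.6,-0.15],"rot":[0,0,0],"fingers":-1},{"travel":[0,-0.9,-0.15],"rot":[0,0,0],"fingers":-1},{"travel":[0,-1,-0.15],"rot":[0,0,0],"fingers":-1},{"travel":[0,-1,-0.15],"rot":[0,0,0],"fingers":-1},{"travel":[0,-1,0.1],"rot":[0,0,0],"fingers":-1},{"travel":[0,-1,0.35],"rot":[0,0,0],"fingers":-1},{"travel":[0,-1,0.42],"rot":[0,0,0],"fingers":-1},{"travel":[0,-1,0.42],"rot":[0,0,0],"fingers":-1}]' 40; python3 own.py -.012 .055 .121
```

```text
clock: 11.4
tcp_pos: [0.4656, 0.1652, 0.1143]
orientation: [-0.001, 0.773, 0.634, -0.001]
wrist_force: [-0.7, 0.6, 0.5]
finger_gap: 0.0
grip_force: 0.0
own now -0.0142 0.1194 0.1143 travel [ 0.02   0.537 -0.057]
```

```bash
python3 -m pendant '[{"travel":[0.02,0.1,-0.05],"rot":[0,0,0],"fingers":-1},{"travel":[0.02,0.2,-0.06],"rot":[0,0,0],"fingers":-1},{"travel":[0.02,0.3,-0.06],"rot":[0,0,0],"fingers":-1},{"travel":[0.02,0.4,-0.06],"rot":[0,0,0],"fingers":-1},{"travel":[0.02,0.5,-0.06],"rot":[0,0,0],"fingers":-1},{"travel":[0.02,0.56,-0.04],"rot":[0,0,0],"fingers":-1},{"travel":[0.02,0.56,0],"rot":[0,0,0],"fingers":-1},{"travel":[0.02,0.56,0.04],"rot":[0,0,0],"fingers":-1},{"travel":[0.02,0.56,0.06],"rot":[0,0,0],"fingers":-1},{"travel":[0.02,0.56,0.06],"rot":[0,0,0],"fingers":-1}]'; python3 own.py -.012 .055 .105
```

```text
clock: 12.4
tcp_pos: [0.5314, 0.1549, 0.1081]
orientation: [-0.0, 0.773, 0.634, -0.001]
wrist_force: [-0.9, 0.1, 0.3]
finger_gap: 0.0001
grip_force: 0.0
own now -0.0116 0.0528 0.1081 travel [-0.004 -0.018  0.026]
```

```bash
python3 -m pendant '[{"travel":[0,0.02,0.02],"rot":[0,0,0],"fingers":-1},{"travel":[0,0.02,0.04],"rot":[0,0,0],"fingers":-1},{"travel":[0,0.02,0.05],"rot":[0,0,0],"fingers":-1}]'; python3 -m pendant '[{"travel":[0,0,-0.3],"rot":[0,0,0],"fingers":-1},{"travel":[0,0,-0.65],"rot":[0,0,0],"fingers":-1},{"travel":[0,0.3,-0.75],"rot":[0,0,0],"fingers":-1},{"travel":[0,0.7,-0.75],"rot":[0,0,0],"fingers":-1},{"travel":[0,1,-0.75],"rot":[0,0,0],"fingers":-1},{"travel":[0,1,-0.75],"rot":[0,0,0],"fingers":-1}]'; python3 own.py -.012 -.117 .19
python3 - <<'E'
from h import *
ex=np.array([.194,.981,0]); ey=np.array([-.981,.194,0]); c=np.array([.5855,.156,0])
for n in('side','top'):
    im,d=env.read_camera(n); W=cloud(n,d); q=W-c; x=q@ex;y=q@ey;z=W[...,2]
    m=(abs(x)<.045)&(y>.03)&(y<.062)&(z>.07)&(z<.14); print(n,m.sum(),z[m].mean() if m.any() else 0, np.polyfit(y[m],z[m],1) if m.sum()>5 else '')
    if n=='side': cv2.imwrite('pics/s4.png',cv2.resize(im[100:270,190:380],(760,600)))
E
```

```text
clock: 12.7
tcp_pos: [0.5347, 0.1545, 0.1029]
orientation: [0.0, 0.773, 0.634, 0.0]
wrist_force: [-3.5, -0.7, 10.5]
finger_gap: 0.0001
grip_force: 5.4
clock: 13.3
tcp_pos: [0.6562, 0.1294, 0.1911]
orientation: [0.001, 0.774, 0.633, 0.001]
wrist_force: [0.3, 0.5, -0.6]
finger_gap: 0.0
grip_force: 0.0
own now -0.0124 -0.0745 0.1911 travel [0.005 0.354 0.01 ]
side 158 0.0863528874349884 [-0.01962436  0.08724925]
top 0 0
```

View pics/s4.png

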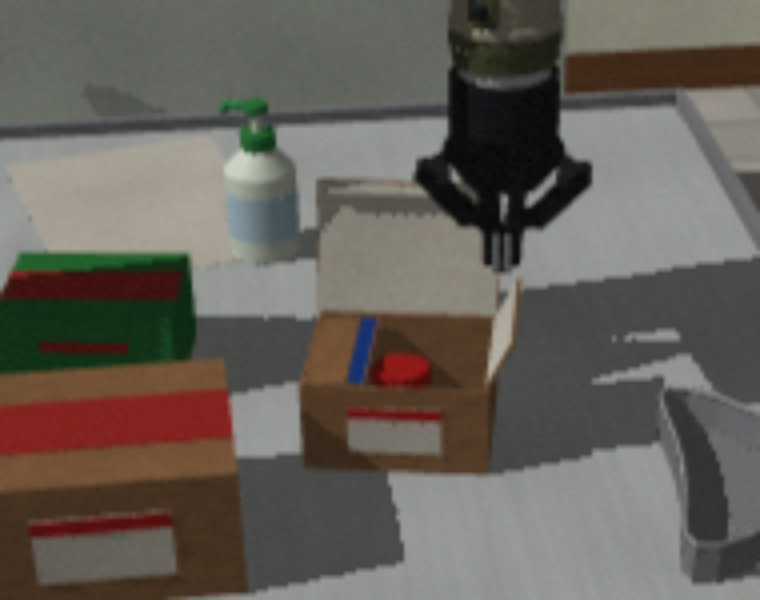

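The near flap lies flat, its blue stripe visible at (362,350), with a measured slope of 0.02. Next is the far flap.

```bash
python3 -m pendant '[{"travel":[0,0.3,0],"rot":[0,0,0],"fingers":-1},{"travel":[0,0.39,0],"rot":[0,0,0],"fingers":-1},{"travel":[0,0.39,0],"rot":[0,0,0],"fingers":-1},{"travel":[0,0.39,0.3],"rot":[0,0,0],"fingers":-1},{"travel":[0,0.39,0.58],"rot":[0,0,0],"fingers":-1},{"travel":[0,0.39,0.58],"rot":[0,0,0],"fingers":-1}]'; python3 own.py -.012 -.053 .121
```

```text
clock: 14.0
tcp_pos: [0.6929, 0.1222, 0.1181]
orientation: [-0.003, 0.773, 0.634, -0.004]
wrist_force: [0.3, -0.3, -0.5]
finger_gap: 0.0
grip_force: 0.0
own now -0.0123 -0.1119 0.1181 travel [ 0.002 -0.491 -0.019]
```

```bash
python3 -m pendant '[{"travel":[0,-0.1,0],"rot":[0,0,0],"fingers":-1},{"travel":[0,-0.2,0],"rot":[0,0,0],"fingers":-1},{"travel":[0,-0.3,0],"rot":[0,0,0],"fingers":-1},{"travel":[0,-0.4,0],"rot":[0,0,0],"fingers":-1},{"travel":[0,-0.5,0],"rot":[0,0,0],"fingers":-1},{"travel":[0,-0.55,0.02],"rot":[0,0,0],"fingers":-1},{"travel":[0,-0.55,0.06],"rot":[0,0,0],"fingers":-1},{"travel":[0,-0.55,0.09],"rot":[0,0,0],"fingers":-1},{"travel":[0,-0.55,0.1],"rot":[0,0,0],"fingers":-1}]'; python3 own.py -.012 -.053 .103
```

```text
clock: 14.9
tcp_pos: [0.6332, 0.1347, 0.1107]
orientation: [-0.0, 0.773, 0.634, -0.0]
wrist_force: [0.2, -0.4, 0.9]
finger_gap: 0.0
grip_force: 0.4
own now -0.0117 -0.051 0.1107 travel [-0.003  0.017  0.064]
```

```bash
python3 -m pendant '[{"travel":[0,0,0.03],"rot":[0,0,0],"fingers":-1},{"travel":[0,0,0.06],"rot":[0,0,0],"fingers":-1},{"travel":[0,0,0.08],"rot":[0,0,0],"fingers":-1},{"travel":[0,0,0.1],"rot":[0,0,0],"fingers":-1}]'; python3 -m pendant '[{"travel":[0,0,-0.3],"rot":[0,0,0],"fingers":-1},{"travel":[-0.2,0,-0.6],"rot":[0,0,0],"fingers":-1},{"travel":[-0.5,-0.2,-0.75],"rot":[0,0,0],"fingers":-1},{"travel":[-0.9,-0.5,-0.75],"rot":[0,0,0],"fingers":-1},{"travel":[-1,-0.5,-0.75],"rot":[0,0,0],"fingers":-1}]'
python3 - <<'E'
from h import *
ex=np.array([.194,.981,0]); ey=np.array([-.981,.194,0]); c=np.array([.5855,.156,0])
for n in('side','top'):
    im,d=env.read_camera(n); W=cloud(n,d); q=W-c; x=q@ex;y=q@ey;z=W[...,2]
    for s in(1,-1):
        m=(abs(x)<.045)&(s*y>.03)&(s*y<.062)&(z>.07)&(z<.14); print(n,s,m.sum(),z[m].mean() if m.any() else 0, np.polyfit(y[m],z[m],1) if m.sum()>5 else '')
    m=(x>.06)&(x<.14)&(abs(y)<.06)&(z>.11)&(z<.21)
    if m.sum()>20: print('lid',np.polyfit(z[m]-.085,x[m],1),z[m].max(),m.sum())
    if n=='side': cv2.imwrite('pics/s5.png',cv2.resize(im[100:270,190:380],(760,600)))
E
python3 own.py .135 0 .19
```

```text
clock: 15.3
tcp_pos: [0.6336, 0.1346, 0.1026]
orientation: [0.001, 0.773, 0.634, 0.001]
wrist_force: [-12.3, -0.9, 34.8]
finger_gap: 0.0
grip_force: 17.4
clock: 15.8
tcp_pos: [0.5476, 0.0272, 0.189]
orientation: [-0.001, 0.774, 0.634, -0.001]
wrist_force: [1.2, -0.6, -0.9]
finger_gap: -0.0005
grip_force: 0.0
side 1 119 0.08646553337420045 [-0.00352258  0.08663643]
side -1 169 0.08623667788401142 [0.00741172 0.08657761]
lid [0.1523375  0.05799043] 0.20662123373357147 411
top 1 438 0.08446994472929006 [-0.01085439  0.08496847]
top -1 434 0.08473883772309178 [0.01016457 0.08520646]
lid [0.13029973 0.05787886] 0.20781956572673976 699
own now -0.1339 0.0103 0.1891 travel [ 2.241  0.074 -0.01 ]
```

View pics/s5.png

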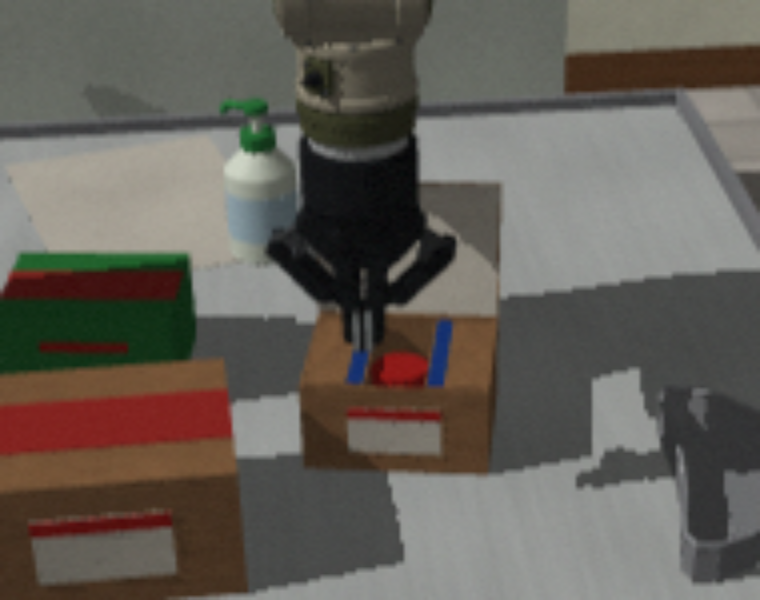

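Both flaps are flat: blue stripes at (358,367) and (441,352), slopes about 0.01. The lid measures about 1.71 rad with its edge at z 0.206. I'll go over the lid to its outside.

```bash
python3 -m pendant '[{"travel":[0,0,-0.3],"rot":[0,0,0],"fingers":-1},{"travel":[0,0.04,-0.6],"rot":[0,0,0],"fingers":-1},{"travel":[0.3,0.08,-0.6],"rot":[0,0,0],"fingers":-1},{"travel":[0.7,0.08,-0.6],"rot":[0,0,0],"fingers":-1},{"travel":[1,0.08,-0.6],"rot":[0,0,0],"fingers":-1},{"travel":[1,0.08,-0.6],"rot":[0,0,0],"fingers":-1}]'&& python3 -m pendant '[{"travel":[0.3,0,0],"rot":[0,0,0],"fingers":-1},{"travel":[0.7,0,0],"rot":[0,0,0],"fingers":-1},{"travel":[1,0,0],"rot":[0,0,0],"fingers":-1},{"travel":[1,0,0],"rot":[0,0,0],"fingers":-1},{"travel":[1,0,0],"rot":[0,0,0],"fingers":-1}]'; python3 own.py .128 0 .26
```

```text
clock: 16.5
tcp_pos: [0.5851, 0.1493, 0.2601]
orientation: [-0.0, 0.772, 0.636, 0.0]
wrist_force: [-0.4, -0.1, 0.5]
finger_gap: 0.0002
grip_force: 0.0
clock: 17.0
tcp_pos: [0.6076, 0.2629, 0.2599]
orientation: [0.0, 0.773, 0.635, -0.001]
wrist_force: [-0.1, -0.2, 1.3]
finger_gap: 0.0001
grip_force: 0.0
own now 0.1091 -0.0009 0.2599 travel [ 0.157 -0.008 -0.001]
```

```bash
python3 -m pendant '[{"travel":[0.16,0,0],"rot":[0,0,0],"fingers":-1},{"travel":[0.16,0,0],"rot":[0,0,0],"fingers":-1},{"travel":[0.16,0,0.3],"rot":[0,0,0],"fingers":-1},{"travel":[0.16,0,0.51],"rot":[0,0,0],"fingers":-1},{"travel":[0.16,0,0.51],"rot":[0,0,0],"fingers":-1}]' && python3 -m pendant '[{"travel":[-0.15,0,0],"rot":[0,0,0],"fingers":-1},{"travel":[-0.3,0,0],"rot":[0,0,0],"fingers":-1},{"travel":[-0.47,0,0],"rot":[0,0,0],"fingers":-1},{"travel":[-0.6,0,0.02],"rot":[0,0,0],"fingers":-1},{"travel":[-0.73,0,0.06],"rot":[0,0,0],"fingers":-1},{"travel":[-0.87,0,0.11],"rot":[0,0,0],"fingers":-1},{"travel":[-0.87,0,0.11],"rot":[0,0,0],"fingers":-1}]'; python3 own.py .004 0 .171
```

```text
clock: 17.5
tcp_pos: [0.609, 0.2786, 0.1957]
orientation: [-0.001, 0.774, 0.633, -0.004]
wrist_force: [0.2, -1.1, -0.5]
finger_gap: 0.0
grip_force: 0.0
clock: 18.2
tcp_pos: [0.5904, 0.1763, 0.187]
orientation: [0.0, 0.774, 0.633, -0.0]
wrist_force: [1.0, 0.1, -0.3]
finger_gap: -0.0002
grip_force: 0.0
own now 0.0208 -0.0009 0.187 travel [-0.14  -0.006  0.134]
```

```bash
python3 -m pendant '[{"travel":[-0.07,0,0.06],"rot":[0,0,0],"fingers":-1},{"travel":[-0.14,0,0.13],"rot":[0,0,0],"fingers":-1},{"travel":[-0.21,0,0.21],"rot":[0,0,0],"fingers":-1},{"travel":[-0.27,0,0.3],"rot":[0,0,0],"fingers":-1},{"travel":[-0.32,0,0.39],"rot":[0,0,0],"fingers":-1},{"travel":[-0.35,0,0.48],"rot":[0,0,0],"fingers":-1},{"travel":[-0.37,0,0.57],"rot":[0,0,0],"fingers":-1},{"travel":[-0.38,0,0.63],"rot":[0,0,0],"fingers":-1},{"travel":[-0.38,0,0.66],"rot":[0,0,0],"fingers":-1},{"travel":[-0.38,0,0.68],"rot":[0,0,0],"fingers":-1}]'; python3 own.py -.024 0 .105
```

```text
clock: 19.2
tcp_pos: [0.5814, 0.1337, 0.1065]
orientation: [0.0, 0.773, 0.634, -0.0]
wrist_force: [-9.4, -2.9, 21.8]
finger_gap: 0.0001
grip_force: 11.5
own now -0.0226 -0.0003 0.1065 travel [-0.011 -0.003  0.013]
```

The lid is pressed against its stop. I'll retreat upwards and check.

```bash
python3 -m pendant '[{"travel":[0,0,-0.2],"rot":[0,0,0],"fingers":-1},{"travel":[0,0,-0.5],"rot":[0,0,0],"fingers":-1},{"travel":[-0.3,0,-0.9],"rot":[0,0,0],"fingers":-1},{"travel":[-0.7,0,-0.9],"rot":[0,0,0],"fingers":-1},{"travel":[-1,0,-0.9],"rot":[0,0,0],"fingers":-1},{"travel":[-1,0,-0.9],"rot":[0,0,0],"fingers":-1}]'; python3 - <<'E'
from h import *
ex=np.array([.194,.981,0]); ey=np.array([-.981,.194,0]); c=np.array([.5855,.156,0])
for n in('side','top'):
    im,d=env.read_camera(n); W=cloud(n,d); q=W-c; x=q@ex;y=q@ey;z=W[...,2]
    m=(abs(x)<.05)&(abs(y)<.06)&(z>.07)&(z<.14); print(n,m.sum(),z[m].mean(),np.polyfit(x[m],z[m],1))
    if n=='side': cv2.imwrite('pics/s6.png',im)
E
```

```text
clock: 19.8
tcp_pos: [0.5582, 0.0125, 0.2142]
orientation: [0.001, 0.775, 0.632, 0.0]
wrist_force: [0.4, 0.6, 0.2]
finger_gap: -0.0002
grip_force: 0.0
side 659 0.09055813656201664 [0.00049957 0.09056069]
top 1827 0.08900089928603168 [-0.00286666  0.08900058]
```

View pics/s6.png

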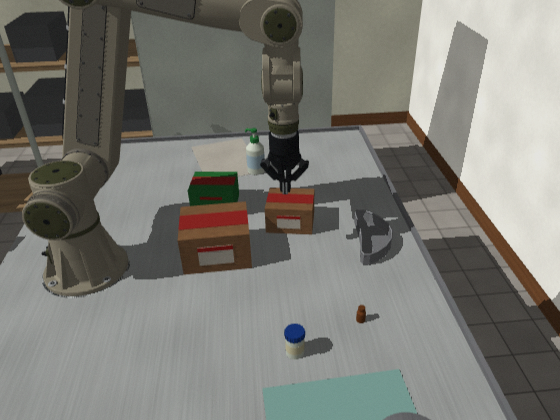

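The carton at (290,210) is closed, with the lid flat to within 0.003 rad. The bystanders are where they were, and the gripper is clear.

```bash
python3 -c "
from workcell import env
print(env.hand_in())"
```

```text
the job is handed in; nothing more can be done
None
```

I pressed the red cap home and stood the jar upright in the carton. Both end flaps and then the lid are folded flat, and I handed the job in at about 20 s on the robot's clock (no verdict was returned).

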